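# Date the form, then hold the seal on its circle

### The arm

A 6-joint arm with a two-finger parallel gripper is mounted at the origin on a cart in front of the work surface, level with it; the furniture and walls round the work are solid. World frame = base frame: x ahead of the robot, y to its left, z up, the work surface at z = 0. Lengths are in m, angles in rad, forces in N, time in s.
With the tool pointing down it reaches from about 0.4 to 0.925 m from the base axis. Payload 12.5 kg.
Tool frame: the origin (TCP) lies on the mounting face of the last link; the fingertips stand 190 mm ahead of it and the grasp point (between the pads) lies 171 mm ahead of it; z points along the fingers, y is the line along which they close (so a half turn about z gives the same grasp; the last joint's range is limited). The gripper opens to 95 mm and grips with 3 to 60 N. Pads are 20 mm wide; open, the fingers measure 119 mm over their backs; the gripper's body (75 mm by 180 mm) begins 59 mm behind the grasp point.
Start: joints at [-1.404, 0.491, 1.559, -0, 1.092, -0.106], TCP at [0.168, -0.602, 0.405] pointing down, gripper open.
Joint ranges: [-3.1, 3.1], [-0.84, 2.19], [0.05, 2.79], [-1.13, 4.28], [0.06, 2.93], [-2.69, 2.69]. Speed limits (rad/s): [2.22, 2.22, 2.79, 3.14, 3.14, 3.14].

### API

Orientations are given as a unit quaternion [x, y, z, w].
In Python, from cell import manip gives the robot as it stands.
- The arm moves only by the tool pendant, called after "Call:" as name([rows], argument=value, ...), one row to a line, values as JSON. Schema: {"type":"object","properties":{"plan":{"type":"array","items":{"type":"array","items":{"type":"array","items":{"type":"number"},"minItems":5,"maxItems":5},"minItems":1,"maxItems":8},"minItems":1,"maxItems":1},"grip_force":{"type":"number"},"only":{"type":"string"},"quiet":{"type":"boolean"},"lines":{"type":"string"}},"required":["plan"],"additionalProperties":false}. plan is a list that holds a single list of rows (three levels of brackets), with 1 to 8 rows, each of 5 numbers: dx, dy, dz in units of 25 mm, then a turn about the tool's z in rad, then the finger opening in m; each row shifts and turns the commanded pose from where the row before left it, along the tool's axes as they then stand; what a row does not reach is not made up. A row lasts 1/8 s, in which the tool goes at most 0.0625 m and 0.188 rad, less where a joint would pass 70% of its speed; a pose out of reach is approached as far as the arm can. The fingers move at their own pace and stop on an object; grip_force is the grip in N (left out, the last holds). Time passes only in rows, so rows that do not move let the fingers close. The tool returns the time, the measured TCP pose, the force, the opening and the grip force at its end. only (a regular expression) keeps the lines of the reply that match it, lines (a string "A,B") keeps lines A to B, and quiet returns only ok. Input that does not fit is refused with a message, and nothing moves.
- manip.get_state(): the state, without advancing time (a new reading comes with each control period).
- manip.get_image(name): name is "side" or "top"; returns a dict with "image" (480x640x3 uint8, red, green, blue), "camera_matrix" (3x3 intrinsics, pixels), "dist_coeffs" ([k1, k2, p1, p2, k3] as OpenCV has them; the pictures are not rectified), "rvec" (rotation vector, rad) and "tvec" (3), from world to camera coordinates, as OpenCV has them. Camera axes: x right, y down, z forward; pixel columns grow to the right and rows downward; lengths in m; the calibration is good to about 2 mm. A picture is of the moment at which its call begins. There is no depth.
- manip.close_job(): hands the job in; it is judged then, once.
The state is a dict: "time": time; "qpos": joint angles; "joint_vel": joint speeds; "effort": joint torques, N m; "tcp_pos": TCP position; "tool_rot": TCP orientation; "force": force on the tool from outside, world axes, zero at the start; "moment": the same for the moment, N m; "grip_width": finger opening in m; "grasp_force": force on a finger pad.
Only numpy, scipy, OpenCV 4.12 (cv2) and the standard library are available. Lean on these libraries where they do the work, as an engineer would, in place of code of your own. Each camera call takes 0.05 s, during which the arm holds its last target. There are 200 camera calls.

### The job

Approve the form on the clipboard: first push the red self-inking date stamp, which already stands on the date box, fully down through its stroke and let it spring back up, leaving it standing where it is. Then pick up the brown seal (not the black one), stand it upright with its face inside the one empty blue circle, touching the form with it nowhere else, and press it lightly on the paper, with about 5 newtons. Finish like that: the program ends with the seal still held in the gripper and still pressed gently, flat and upright, on the circle.

Things in the scene. Friction and masses are not known exactly. Their poses are not given: they have to be found in the camera images.
- form_board: brown clipboard with a white sheet, 170 (x) x 260 (y) x 5 mm, fixed, rigid; origin under its centre, z up, sheet top 5 mm above the origin. A steel clip on its far (+x) edge stands 18 mm high. The date box is at its +y end; three boxes with blue circles, 44 mm apart, stand in a row along y at its -y end, at x = -30 mm
- date_box (a point): centre of the rectangular date box (60 x 68 mm) printed on the sheet, on the paper
- empty_circle: the blue printed circle, 27 mm across, with nothing in it: where the seal belongs; origin at its centre, on the paper. It may be any of the three
- sealed_circle_1: a blue circle like it that already holds a round red seal impression; origin at its centre, on the paper
- sealed_circle_2: another blue circle that already holds a red impression; origin at its centre, on the paper
- date_stamp: self-inking date stamp, red grip on a black frame, 33 (x) x 47 (y) x 60 mm, standing loose on the date box; origin at the centre of its underside, z up; the flat top of the grip (32 x 48 mm) is 60 mm above the origin when up and 48 mm when pressed fully down
- date_stamp_grip (a joint): travel of the stamp's grip: 0 up, 0.012 m fully pressed to its stop; a spring pushes it back up with 8 N at the start of the stroke and 12 N at its end
- brown_seal: brown personal seal, already inked: an upright round stick 15 mm in diameter and 56 mm tall, 18 g, standing loose on its red face on the desk; origin at the centre of that face (underside), z up along the stick
- black_seal: black personal seal, 13 mm in diameter and 60 mm tall, standing loose on the desk; not to be used; origin at the centre of its underside
There are look-alikes about, which are no part of the job. There is more than one size of the date_stamp; the job needs the largest.

How it is judged:
By the outcome, as a careful person would: the job done as asked, in the order asked, and still so for the second after the job is handed in, while the arm keeps its last pose, push and grip.
It also fails if it takes over 64 s, if anything falls off the work surface, if the arm or the gripper's body presses on something with over 40 N, if the wrist force passes 120 N, or if a joint passes its speed limit or range.

## Working session

There is one attempt and no reset: what is moved stays moved. The work goes in short steps, Python scripts to look and compute and a tool call to move; the robot and the scene stay as the last step left them, time stands still between calls to the robot, and variables do not carry over. Pictures are saved under pics/ and viewed, at most 10 in all, crops included, and the job is handed in when it is done.

```bash
ls; mkdir -p pics; cat > h.py <<'E'
import numpy as np, cv2
from cell import manip
def cap(n):
    d=manip.get_image(n); return d
def ray(d,px,z):
    K=np.array(d["camera_matrix"]);D=np.array(d["dist_coeffs"])
    R=cv2.Rodrigues(np.array(d["rvec"],float))[0];t=np.array(d["tvec"],float).ravel()
    u=cv2.undistortPoints(np.array(px,float).reshape(-1,1,2),K,D).reshape(-1,2)
    C=-R.T@t; v=np.c_[u,np.ones(len(u))]@R
    s=(z-C[2])/v[:,2]
    return C+v*s[:,None]
def proj(d,P):
    return cv2.projectPoints(np.array(P,float).reshape(-1,1,3),np.array(d["rvec"],float),np.array(d["tvec"],float),np.array(d["camera_matrix"]),np.array(d["dist_coeffs"]))[0].reshape(-1,2)
E
python3 - <<'E'
from h import *
import pickle
for n in("top","side"):
    d=cap(n); pickle.dump(d,open(n+".pkl","wb")); cv2.imwrite(f"pics/{n}0.png",d["image"][:,:,::-1])
    R=cv2.Rodrigues(np.array(d["rvec"],float))[0];print(n,-R.T@np.array(d["tvec"]).ravel())
print(manip.get_state())
E
```

```text
pics
top [ 0.42671494 -0.04677364  1.19347096]
side [0.13373878 0.57067098 0.54019792]
{'time': 0.1, 'qpos': array([-1.40360690e+00,  4.91485916e-01,  1.55938563e+00, -8.30678602e-07,
        1.09171339e+00, -1.05604574e-01]), 'joint_vel': array([ 0.00133549, -0.002846  , -0.00213483, -0.00180016, -0.00080239,
        0.00112494]), 'effort': array([ 2.27859397e-03, -6.13620329e+01, -2.58606756e+01,  6.93182275e-02,
        4.70110809e-02, -3.86137253e-05]), 'tcp_pos': array([ 0.16840359, -0.60185396,  0.40422939]), 'tool_rot': array([ 9.90712193e-01,  1.35974643e-01, -1.56432514e-05, -4.95893488e-04]), 'force': array([0.0825551 , 0.19840884, 0.33531607]), 'moment': array([-0.02574182, -0.02994124,  0.01871806]), 'grasp_force': 0.0, 'grip_width': 0.09473429236028513}
```

View pics/top0.png

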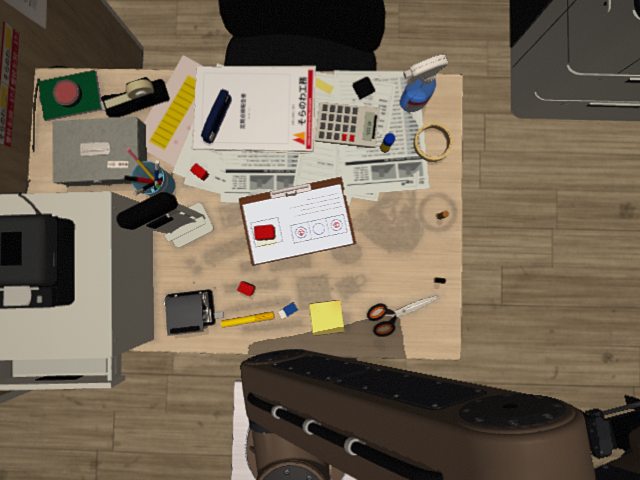

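View pics/side0.png

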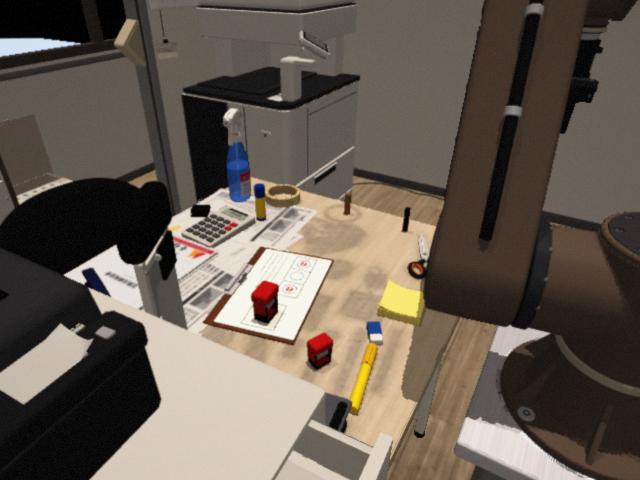

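The top view shows the clipboard at about (298,221), with the largest stamp on it at (264,232) and smaller ones at (246,288) and (200,172). Red impressions are at (300,232) and (336,225), so the empty circle is the middle one at (319,229). The brown seal stands at (442,215) and the black one at (440,280). In the side view the brown seal is at (347,203).

```bash
python3 - <<'E'
from h import *
import pickle
T=pickle.load(open("top.pkl","rb"));S=pickle.load(open("side.pkl","rb"))
im=T["image"];hsv=cv2.cvtColor(im,cv2.COLOR_RGB2HSV)
def blobs(m,off=(0,0),mn=10):
    n,l,s,c=cv2.connectedComponentsWithStats(m.astype(np.uint8))
    return [(s[i],c[i]+off,l==i) for i in range(1,n) if s[i][4]>=mn]
H,Sa,V=[hsv[:,:,i].astype(int) for i in range(3)]
red=((H<8)|(H>172))&(Sa>170)&(V>90)
for s,c,l in blobs(red[150:310,180:380],(180,150)):
    cs=np.argwhere(l)[:,::-1].astype(np.float32)+(180,150)
    r=cv2.minAreaRect(cs.astype(np.float32)); print("red",s,c,r,ray(T,[c],.065)[0],ray(T,[c],.005)[0])
# white sheet rect / board
x0,y0=230,170
w=(V>60)&(Sa<50)&(V>180); w=w[y0:275,x0:365]
b=max(blobs(w,(x0,y0)),key=lambda b:b[0][4]);hull=np.argwhere(b[2])[:,::-1].astype(np.float32)+(x0,y0)
r=cv2.minAreaRect(hull);bp=cv2.boxPoints(r);print("sheet",r);print(ray(T,bp,.005))
blue=((H>100)&(H<135)&(Sa>60))[210:250,280:355]
for s,c,l in blobs(blue,(280,210),6):print("blue",s,c,ray(T,[c],.005)[0])
print("seals top")
for nm,(x,y) in dict(brown=(442,215),black=(440,280)).items():
    p=im[y-14:y+15,x-14:x+15]; g=p.sum(2).astype(int); m=g<(330 if nm=="brown" else 150)
    for s,c,l in blobs(m,(x-14,y-14)): print(nm,s,c,ray(T,[c],.056)[0],ray(T,[c],.028)[0])
def crop(d,x,y,w,h,k,f):
    cv2.imwrite(f,cv2.resize(d["image"][y:y+h,x:x+w],None,fx=k,fy=k,interpolation=cv2.INTER_NEAREST)[:,:,::-1])
a=cv2.resize(im[175:270,235:360],(625,475),interpolation=0);
b=cv2.resize(im[195:235,415:460],(0,0),fx=4,fy=4,interpolation=0)
c=cv2.resize(S["image"][180:225,330:365],(0,0),fx=4,fy=4,interpolation=0)
o=np.zeros((475,790,3),np.uint8);o[:475,:625]=a;o[:160,625:790]=b[:,:165];o[200:380,630:770]=c
cv2.imwrite("pics/crop.png",o[:,:,::-1])
E
```

```text
red [ 11  14  15  14 124] [198.00806452 170.62096774] ((198.00001525878906, 170.5), (13.435027122497559, 9.192388534545898), 45.0) [0.64815761 0.24970357 0.065     ] [0.65993155 0.26546705 0.005     ]
red [ 75  75  20  15 247] [263.98785425 231.93117409] ((264.08197021484375, 231.9016571044922), (13.037147521972656, 19.19357681274414), 84.80557250976562) [0.50782427 0.09041708 0.065     ] [0.5121368  0.09771141 0.005     ]
red [ 58 132  16  14 153] [245.50326797 288.46405229] ((245.50001525878906, 288.5), (14.758047103881836, 10.28591251373291), 26.56505012512207) [0.37651862 0.12909209 0.065     ] [0.37384972 0.13844275 0.005     ]Traceback (most recent call last):
  File "<stdin>", line 17, in <module>
cv2.error: OpenCV(4.12.0) /io/opencv/modules/imgproc/src/convhull.cpp:143: error: (-215:Assertion failed) total >= 0 && (depth == CV_32F || depth == CV_32S) in function 'convexHull'
```

```bash
python3 - <<'E'
from h import *
import pickle
T=pickle.load(open("top.pkl","rb"));S=pickle.load(open("side.pkl","rb"))
im=T["image"];hsv=cv2.cvtColor(im,cv2.COLOR_RGB2HSV)
def blobs(m,off=(0,0),mn=10):
    n,l,s,c=cv2.connectedComponentsWithStats(m.astype(np.uint8))
    return [(s[i],c[i]+off,l==i) for i in range(1,n) if s[i][4]>=mn]
H,Sa,V=[hsv[:,:,i].astype(int) for i in range(3)]
x0,y0=230,170
w=(Sa<60)&(V>170); w=w[y0:275,x0:365]
b=[b for b in blobs(w,(x0,y0)) if b[2][50,95]] or [max(blobs(w,(x0,y0)),key=lambda b:b[0][4])]
b=b[0];hull=(np.argwhere(b[2])[:,::-1]+(x0,y0)).astype(np.float32)
r=cv2.minAreaRect(hull);bp=cv2.boxPoints(r);print("sheet",r);print(ray(T,bp,.005))
blue=((H>100)&(H<135)&(Sa>60))[210:250,280:355]
for s,c,l in blobs(blue,(280,210),6):print("blue",s,c,ray(T,[c],.005)[0])
for nm,(x,y) in dict(brown=(442,215),black=(440,280)).items():
    g=im[y-14:y+15,x-14:x+15].sum(2).astype(int); m=g<(330 if nm=="brown" else 150)
    for s,c,l in blobs(m,(x-14,y-14)): print(nm,s,c,ray(T,[c],.056)[0],ray(T,[c],.028)[0])
a=cv2.resize(im[175:270,235:360],(625,475),interpolation=0);
b=cv2.resize(im[195:235,415:460],(0,0),fx=4,fy=4,interpolation=0)
c=cv2.resize(S["image"][180:225,330:365],(0,0),fx=4,fy=4,interpolation=0)
o=np.zeros((475,790,3),np.uint8);o[:475,:625]=a;o[:160,625:790]=b[:,:165];o[200:380,630:770]=c
cv2.imwrite("pics/crop.png",o[:,:,::-1])
E
```

```text
sheet ((298.5669860839844, 215.47422790527344), (91.0877685546875, 134.7699432373047), 87.39744567871094)
[[ 0.65541307  0.18801754  0.005     ]
 [ 0.67729611 -0.1422527   0.005     ]
 [ 0.45490461 -0.15620129  0.005     ]
 [ 0.43221767  0.17007288  0.005     ]]
brown [ 8 10 13  9 74] [441.67567568 214.91891892] [ 0.55758935 -0.32088872  0.056     ] [ 0.56081095 -0.32763634  0.028     ]
black [ 9 12 11  5 48] [439.6875     279.95833333] [ 0.40678447 -0.31760278  0.056     ] [ 0.40629387 -0.32426951  0.028     ]
```

View pics/crop.png

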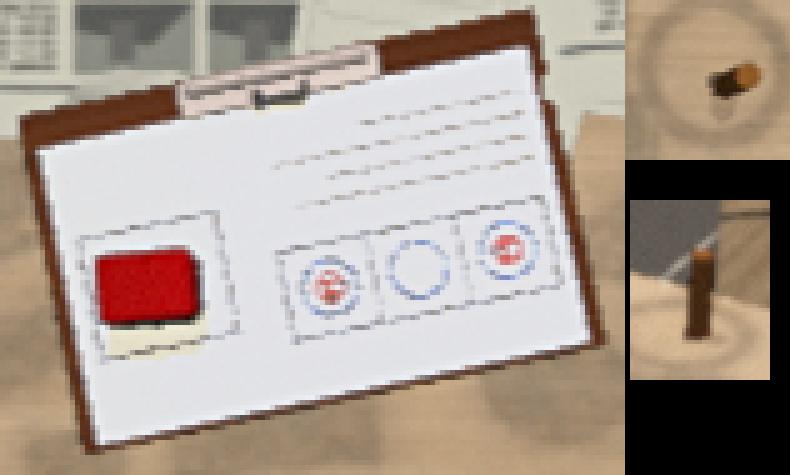

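The crop shows the empty circle at crop (419,269), which is image (318.3,228.3). Board corners are at crop (20,118), (535,12), (605,343) and (90,452). The brown seal's lit top is at image (445.3,213.3) in the top view; in the side view its top is near (347.5,193.5) and its bottom near (346,213).

```bash
python3 - <<'E'
from h import *
import pickle
T=pickle.load(open("top.pkl","rb"));S=pickle.load(open("side.pkl","rb"))
im=T["image"]
c=np.array([(20,118),(535,12),(605,343),(90,452)])/5-.5+(235,175)
P=ray(T,c,.005);print("board",P.round(4),P.mean(0).round(4))
e=P[0]-P[1]+P[3]-P[2];a=np.arctan2(-e[0],e[1]);print("yaw of board",a,[np.linalg.norm(P[i]-P[i-1]) for i in range(4)])
ctr=P.mean(0);R=np.array([[np.cos(a),-np.sin(a)],[np.sin(a),np.cos(a)]])
for d in(T,S):
  i=d["image"].astype(int);m=((i[:,:,2]-i[:,:,0])>18)&(i[:,:,2]>110)
  pr=proj(d,ray(T,[(318.3,228.3)],.005))[0];print("proj",pr)
  yy,xx=np.nonzero(m);k=np.hypot(xx-pr[0],yy-pr[1])<9.5
  el=cv2.fitEllipse(np.c_[xx[k],yy[k]].astype(np.float32));print("circle",k.sum(),el,ray(d,[el[0]],.005)[0])
  i2=np.zeros(0)
print("brd frame of circle",R.T@(ray(T,[(318.3,228.3)],.005)[0,:2]-ctr[:2]))
print("seal top: T",ray(T,[(445.3,213.3)],.056)[0],"S",ray(S,[(347.5,193.5)],.056)[0],"S bottom",ray(S,[(346,213)],.0)[0])
# stamp
h=cv2.cvtColor(S["image"],cv2.COLOR_RGB2HSV).astype(int)
print("stamp T",ray(T,[(264.08,231.9)],.065)[0])
for y in range(185,217,2):print(y,S["image"][y,338:358].sum(1))
cv2.imwrite("pics/s.png",cv2.resize(S["image"][240:330,200:340],None,fx=5,fy=5,interpolation=0)[:,:,::-1])
E
```

```text
board [[ 0.5938  0.1629  0.005 ]
 [ 0.6515 -0.0882  0.005 ]
 [ 0.4901 -0.1254  0.005 ]
 [ 0.4313  0.1232  0.005 ]] [0.5416 0.0181 0.005 ]
yaw of board 0.22897805850478745 [np.float64(0.1673199953003212), np.float64(0.2575770312542827), np.float64(0.1656152522814596), np.float64(0.2555327856992001)]
proj [318.3 228.3]
circle 36 ((318.4080810546875, 228.3141632080078), (11.013431549072266, 11.251352310180664), 52.814945220947266) [ 0.52398807 -0.03466267  0.005     ]
proj [296.30621378 276.46423895]Traceback (most recent call last):
  File "<stdin>", line 13, in <module>
cv2.error: OpenCV(4.12.0) /io/opencv/modules/imgproc/src/shapedescr.cpp:361: error: (-201:Incorrect size of input array) There should be at least 5 points to fit the ellipse in function 'fitEllipseNoDirect'
```

The manual's scale: shifts go in units of 25 mm. Converting my numbers, -0.03 m is -1.2, 0.05 m is 2.

Call:
pendant([
  [[2, -1.2, 0, 0, 0], [2, -1.4, 0, 0, 0], [2, -1.4, 0, 0, 0], [2, -1.4, 0, 0, 0], [2, -1.4, 0, 0, 0], [2, -1.4, 0, 0, 0], [2, -1.4, 0, 0, 0], [2, -1.4, 0, 0, 0]],
], grip_force=20)

```text
time: 1.1
tcp_pos: [0.4805, -0.2275, 0.4046]
tool_rot: [0.991, 0.136, -0.0, 0.0]
force: [0.1, -1.0, -0.3]
grip_width: 0.0203
grasp_force: 0.0
```

```bash
python3 - <<'E'
from h import *
import pickle
T=pickle.load(open("top.pkl","rb"));S=pickle.load(open("side.pkl","rb"))
print("seal top: T",ray(T,[(445.3,213.3)],.056)[0],"S",ray(S,[(347.5,193.5)],.056)[0],"S bottom",ray(S,[(346,213)],.0)[0])
print("stamp T",ray(T,[(264.08,231.9)],.065)[0])
c=np.array([[97,255],[195,250],[200,318],[100,325]])/5-.5+(235,175)
print(ray(T,c,.065),ray(T,c,.065).mean(0))
for y in range(187,219,2):print(y,S["image"][y,338:358].sum(1))
cv2.imwrite("pics/s.png",cv2.resize(S["image"][240:330,200:340],None,fx=5,fy=5,interpolation=0)[:,:,::-1])
E
```

```text
seal top: T [ 0.561563   -0.32926645  0.056     ] S [ 0.56104656 -0.3289625   0.056     ] S bottom [ 0.56338692 -0.33123957  0.        ]
stamp T [0.50790145 0.09020558 0.065     ]
[[0.52222426 0.11430051 0.065     ]
 [0.52557157 0.06887289 0.065     ]
 [0.49409169 0.06563363 0.065     ]
 [0.48977708 0.1118768  0.065     ]] [0.50791615 0.09017096 0.065     ]
187 [269 265 261 263 266 273 271 271 273 272 260 278 288 313 362 382 389 376
 377 381]
189 [267 267 272 277 269 274 271 270 283 281 303 399 424 380 370 378 369 383
 391 384]
191 [272 278 271 268 269 278 258 273 350 439 458 384 295 283 353 378 394 368
 363 353]
193 [271 274 272 272 280 297 348 290 291 304 303 289 246 286 359 373 370 337
 341 349]
195 [275 270 286 366 450 449 372 232 156 163 158 163 157 263 327 352 348 368
 375 381]
197 [270 352 433 435 357 293 278 181 137 125 119 118 127 265 345 360 384 385
 380 371]
199 [448 403 332 278 271 274 225 145 126 140 127 115 126 269 366 387 380 383
 372 353]
201 [593 587 541 478 435 365 251 154 129 123 133 114 123 293 364 362 355 353
 361 348]
203 [556 544 535 535 525 506 338 168 118 118 126 162 326 375 378 374 380 364
 352 357]
205 [470 466 467 460 461 458 306 158 127 121 136 157 348 472 507 546 541 499
 481 448]
207 [511 506 503 505 509 491 318 157 121 121 123 152 331 442 472 481 479 491
 510 525]
209 [549 549 548 542 542 519 320 150 122 121 122 178 436 512 509 484 483 459
 464 474]
211 [550 542 538 540 536 480 277 138 129 131 128 184 458 531 537 531 513 497
 476 475]
213 [541 543 548 553 529 372 209 129 119 126 147 203 395 486 491 509 521 520
 489 470]
215 [530 533 533 549 541 487 445 446 426 426 464 471 464 463 458 477 498 506
 482 474]
217 [529 543 539 542 544 546 542 535 546 537 529 529 536 531 538 515 499 487
 471 469]
```

View pics/s.png

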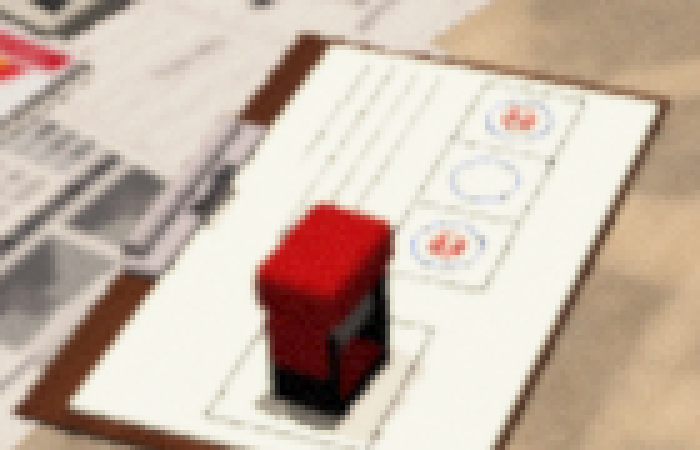

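Converted, 0.0187 m is 0.748, 0.055 m is 2.2.

Call:
pendant([
  [[0.748, -1.992, 0, 0, 0], [0.748, -1.992, 0, 0, 0], [0.748, -1.992, 0, 0, 0], [0.748, -1.992, 0, 0, 0], [0.748, -1.992, 0, 0, 0], [0.748, -1.992, 0, 0, 0], [0, 0, 2.2, 0, 0], [0, 0, 2.2, 0, 0]],
])

```text
time: 2.1
tcp_pos: [0.5068, 0.0896, 0.2937]
tool_rot: [0.991, 0.137, 0.001, 0.0]
force: [1.2, 0.1, -0.2]
grip_width: 0.0006
grasp_force: 0.0
```

Call:
pendant([
  [[0, 0, 0.32, 0, 0], [0, 0, 0, 0, 0]],
])

```text
time: 2.35
tcp_pos: [0.5075, 0.0886, 0.2874]
tool_rot: [0.991, 0.136, -0.0, 0.0]
force: [0.2, -0.3, 0.2]
grip_width: 0.0003
grasp_force: 0.0
```

```bash
python3 - <<'E'
from h import *
S=cap("side");print(ray(S,[(264.7,289.5)],.065))
s=manip.get_state();print(s["tcp_pos"],s["tool_rot"],s["force"])
o=[S["image"][180:330,180:380]];o.append(cap("top")["image"][160:310,180:380])
cv2.imwrite("pics/a.png",cv2.resize(np.hstack(o),None,fx=2,fy=2,interpolation=0)[:,:,::-1])
E
```

```text
[[0.50651986 0.09278681 0.065     ]]
[0.50761346 0.08857186 0.28814341] [9.90732775e-01 1.35822707e-01 8.65127051e-04 1.13417538e-04] [0.8066655  0.22427468 1.2833977 ]
```

View pics/a.png

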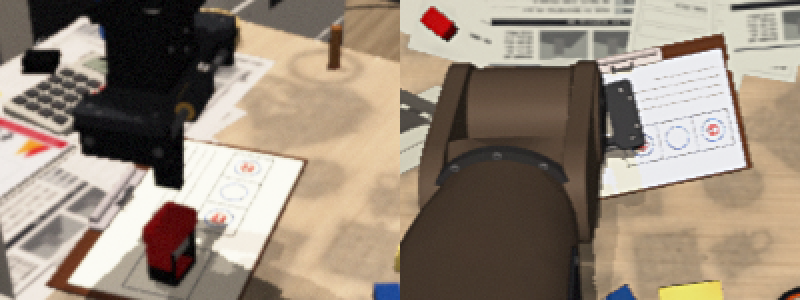

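The closed fingers hang straight above the big stamp. I'll shift about 2.5 mm and descend.

Converted, -0.0026 m is -0.104, 0.012 m is 0.48.

Call:
pendant([
  [[0.024, -0.104, 0.48, 0, 0], [0, 0, 0.48, 0, 0], [0, 0, 0, 0, 0]],
])

```text
time: 2.82
tcp_pos: [0.5068, 0.0914, 0.2618]
tool_rot: [0.991, 0.136, -0.001, -0.0]
force: [1.1, -1.0, -0.3]
grip_width: 0.0004
grasp_force: 0.0
```

Call:
pendant([
  [[0, 0, 0.12, 0, 0], [0, 0, 0.12, 0, 0], [0, 0, 0.12, 0, 0], [0, 0, 0, 0, 0]],
])

```text
time: 3.32
tcp_pos: [0.507, 0.0913, 0.254]
tool_rot: [0.991, 0.136, 0.0, 0.0]
force: [-1.9, -0.4, 8.0]
grip_width: 0.0009
grasp_force: 4.1
```

Converted, 0.003 m is 0.12.

Call:
pendant([
  [[0, 0, 0.12, 0, 0], [0, 0, 0.12, 0, 0], [0, 0, 0.12, 0, 0], [0, 0, 0, 0, 0]],
])

```text
time: 3.82
tcp_pos: [0.507, 0.0914, 0.2452]
tool_rot: [0.991, 0.136, 0.0, 0.0]
force: [-2.4, -1.0, 11.3]
grip_width: 0.0005
grasp_force: 5.4
```

Call:
pendant([
  [[0, 0, 0.06, 0, 0], [0, 0, 0, 0, 0]],
])

```text
time: 4.08
tcp_pos: [0.507, 0.0913, 0.2438]
tool_rot: [0.991, 0.136, 0.0, 0.0]
force: [-1.9, 0.5, 12.2]
grip_width: 0.0003
grasp_force: 5.6
```

Call:
pendant([
  [[0, 0, 0.04, 0, 0], [0, 0, 0, 0, 0]],
])

```text
time: 4.32
tcp_pos: [0.5069, 0.0914, 0.2433]
tool_rot: [0.991, 0.136, 0.001, 0.0]
force: [-4.1, -0.7, 16.8]
grip_width: 0.0003
grasp_force: 8.6
```

Converted, 0.0007 m is 0.028.

Call:
pendant([
  [[0, 0, 0.028, 0, 0], [0, 0, 0, 0, 0], [0, 0, 0, 0, 0]],
])

```text
time: 4.7
tcp_pos: [0.5069, 0.0914, 0.2433]
tool_rot: [0.991, 0.136, 0.001, 0.0]
force: [-6.1, -0.6, 27.0]
grip_width: 0.0007
grasp_force: 13.2
```

Call:
pendant([
  [[0, 0, -0.12, 0, 0], [0, 0, -0.16, 0, 0], [0, 0, -0.16, 0, 0], [0, 0, -0.24, 0, 0], [0, 0, -0.4, 0, 0], [0, 0, -1.2, 0, 0], [0, 0, -2, 0, 0], [0, 0, 0, 0, 0]],
])

```text
time: 5.7
tcp_pos: [0.5072, 0.0914, 0.3518]
tool_rot: [0.991, 0.136, 0.003, 0.0]
force: [-0.2, -0.3, -0.6]
grip_width: 0.0002
grasp_force: 0.0
```

Converted, 0.0525 m is 2.1, -0.0077 m is -0.308.

Call:
pendant([
  [[-0.308, 2.1, 0, 0, 0.06], [-0.308, 2.1, 0, 0, 0.06], [-0.308, 2.1, 0, 0, 0.06], [-0.308, 2.1, 0, 0, 0.06], [-0.308, 2.1, 0, 0, 0.06], [-0.308, 2.1, 0, 0, 0.06], [-0.308, 2.1, 0, 0, 0.06], [-0.296, 2.088, 0, 0, 0.06]],
])

```text
time: 6.7
tcp_pos: [0.5609, -0.3311, 0.3476]
tool_rot: [0.991, 0.136, -0.0, -0.0]
force: [1.1, -0.0, 1.0]
grip_width: 0.0602
grasp_force: 0.0
```

Call:
pendant([
  [[0, 0, 2, 0, 0.06], [0, 0, 0, 0, 0.06]],
])

```text
time: 6.95
tcp_pos: [0.5602, -0.3294, 0.2947]
tool_rot: [0.991, 0.136, -0.003, -0.003]
force: [-0.5, 1.0, 0.8]
grip_width: 0.06
grasp_force: 0.0
```

```bash
python3 - <<'E'
from h import *
s=manip.get_state();print(s["tcp_pos"],s["tool_rot"],s["force"])
S=cap("side");T=cap("top")
o=[S["image"][110:260,250:450],T["image"][160:310,220:420]]
o2=[S["image"][200:350,200:400],T["image"][150:300,360:560]]
cv2.imwrite("pics/b.png",cv2.resize(np.vstack([np.hstack(o),np.hstack(o2)]),None,fx=2,fy=2,interpolation=0)[:,:,::-1])
E
```

```text
[ 0.56018285 -0.32936296  0.29469877] [ 0.99076603  0.13552818 -0.00276788 -0.00266912] [-0.45614241  0.97483631  0.77730744]
```

View pics/b.png

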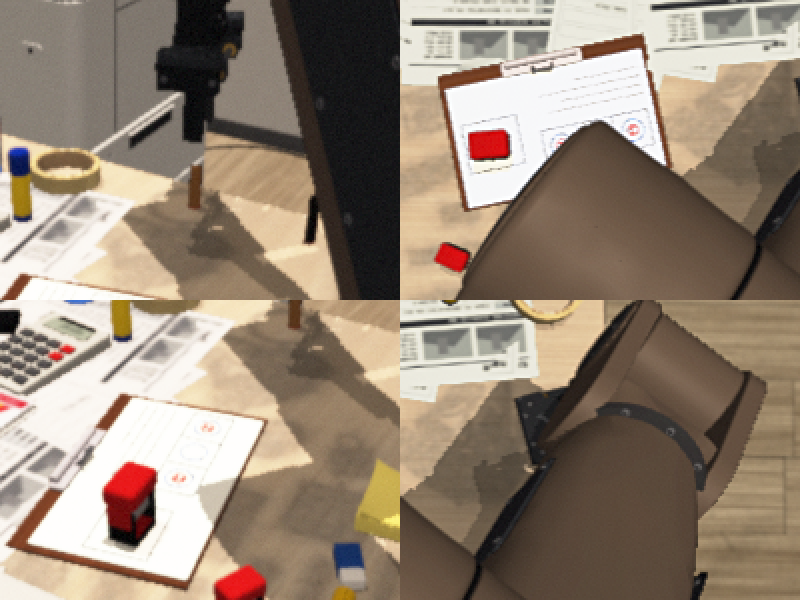

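The stamp has sprung back and still stands in its box, top-view crop (490,145). The open fingers are above the brown seal.

Converted, 0.04 m is 1.6, 0.03 m is 1.2.

Call:
pendant([
  [[0.028, 0, 1.6, 0, 0.06], [0, 0, 1.2, 0, 0.06], [0, 0, 0.6, 0, 0.06], [0, 0, 0, 0, 0.06], [0, 0, 0, 0, 0.06]],
])

```text
time: 7.68
tcp_pos: [0.5621, -0.3292, 0.2152]
tool_rot: [0.991, 0.136, 0.001, 0.001]
force: [-0.3, -0.1, 0.7]
grip_width: 0.0602
grasp_force: 0.0
```

Call:
pendant([
  [[0, 0, 0.28, 0, 0.05], [0, 0, 0, 0, 0.035], [0, 0, 0, 0, 0.025], [0, 0, 0, 0, 0.02], [0, 0, 0, 0, 0.018], [0, 0, 0, 0, 0.016], [0, 0, 0, 0, 0.012], [0, 0, 0, 0, 0.005]],
], grip_force=20)

```text
time: 8.68
tcp_pos: [0.5617, -0.3292, 0.2066]
tool_rot: [0.991, 0.136, 0.0, 0.0]
force: [0.7, -0.8, -0.3]
grip_width: 0.0147
grasp_force: 20.0
```

Call:
pendant([
  [[0, 0, 0, 0, 0], [0, 0, 0, 0, 0], [0, 0, 0, 0, 0]],
], grip_force=30)

```text
time: 9.05
tcp_pos: [0.5617, -0.3292, 0.2066]
tool_rot: [0.991, 0.136, 0.0, 0.0]
force: [-0.4, 0.2, 1.2]
grip_width: 0.0147
grasp_force: 30.0
```

```bash
python3 - <<'E'
from h import *
s=manip.get_state();print(s["tcp_pos"],s["tool_rot"],s["force"],s["moment"])
E
```

```text
[ 0.56166743 -0.3291977   0.2065599 ] [9.90714106e-01 1.35961595e-01 1.08022412e-05 7.39698770e-05] [-0.41512557  0.15859772  1.18156452] [-0.02655269  0.10082064 -0.04229702]
```

Call:
pendant([
  [[0, 0, -1.2, 0, 0], [0, 0, -1.6, 0, 0], [0.288, -1.956, 0, 0, 0], [0.288, -1.956, 0, 0, 0], [0.288, -1.956, 0, 0, 0], [0.288, -1.956, 0, 0, 0], [0.288, -1.956, 0, 0, 0], [0.28, -1.96, 0, 0, 0]],
])

```text
time: 10.05
tcp_pos: [0.5236, -0.0334, 0.2766]
tool_rot: [0.991, 0.136, 0.0, 0.0]
force: [0.8, 0.0, -0.3]
grip_width: 0.0152
grasp_force: 30.0
```

Call:
pendant([
  [[0, 0, 1.2, 0, 0], [0, 0, 0.6, 0, 0], [0, 0, 0, 0, 0], [0, 0, 0, 0, 0]],
])

```text
time: 10.55
tcp_pos: [0.5242, -0.0355, 0.232]
tool_rot: [0.991, 0.136, 0.0, 0.0]
force: [-0.1, -0.1, -0.7]
grip_width: 0.0148
grasp_force: 30.0
```

```bash
python3 - <<'E'
from h import *
import pickle
s=manip.get_state();print(s["tcp_pos"],s["tool_rot"],s["force"],s["moment"])
S0=pickle.load(open("side.pkl","rb"));print(ray(S0,[(296.9,275.5)],.005))
S=cap("side");T=cap("top")
z=s["tcp_pos"][2]-.2066;x,y=s["tcp_pos"][:2]
print("expected base px",proj(S,[[x,y,z],[x,y,z+.056]]))
cv2.imwrite("pics/c.png",cv2.resize(S["image"][220:310,220:340],None,fx=6,fy=6,interpolation=0)[:,:,::-1])
E
```

```text
[ 0.52424162 -0.03549979  0.23195099] [9.90776684e-01 1.35504620e-01 2.13193816e-04 1.18279338e-04] [-0.13010459 -0.08529756 -0.68130553] [-0.03158376  0.01793482  0.0047597 ]
[[ 0.52472485 -0.03774825  0.005     ]]
expected base px [[296.37999445 267.86051139]
 [296.01975988 243.96739183]]
```

View pics/c.png

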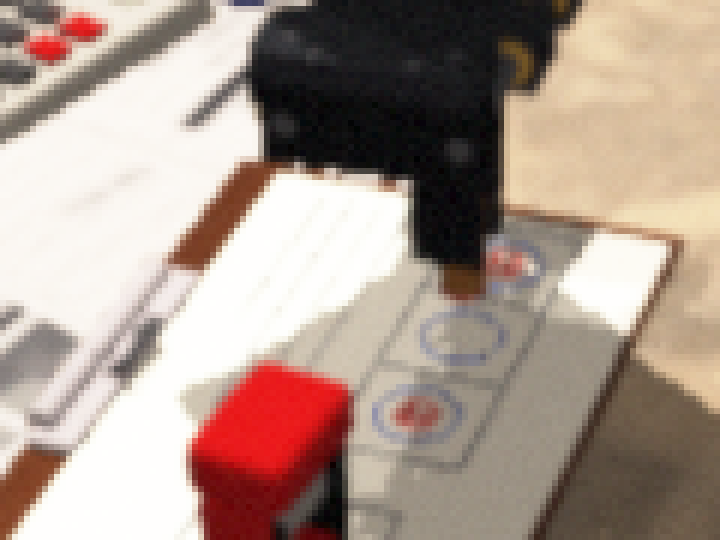

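The seal hangs upright; its face is at side pixel (296.5,268) and the circle centre at (296.7,275.3). The circle lies about 1 mm further in -y than the tool.

Call:
pendant([
  [[0, 0.048, 0.32, 0, 0], [0, 0, 0.24, 0, 0], [0, 0, 0.12, 0, 0], [0, 0, 0, 0, 0], [0, 0, 0, 0, 0]],
])

```text
time: 11.28
tcp_pos: [0.5244, -0.0361, 0.2146]
tool_rot: [0.991, 0.136, 0.0, 0.0]
force: [0.0, 0.1, -0.7]
grip_width: 0.0145
grasp_force: 30.0
```

Call:
pendant([
  [[0, 0, 0.04, 0, 0], [0, 0, 0, 0, 0], [0, 0, 0, 0, 0]],
])

```text
time: 11.65
tcp_pos: [0.5243, -0.0361, 0.2136]
tool_rot: [0.991, 0.136, 0.0, 0.0]
force: [-0.0, 0.4, 0.4]
grip_width: 0.0149
grasp_force: 30.0
```

```bash
python3 - <<'E'
from h import *
s=manip.get_state();print(s["tcp_pos"],s["force"],s["moment"])
S=cap("side")
cv2.imwrite("pics/d.png",cv2.resize(S["image"][220:310,220:340],None,fx=6,fy=6,interpolation=0)[:,:,::-1])
E
```

```text
[ 0.52433053 -0.03607093  0.21357067] [-0.0464758   0.41132045  0.39312713] [ 0.00551355  0.03589667 -0.01702442]
```

View pics/d.png

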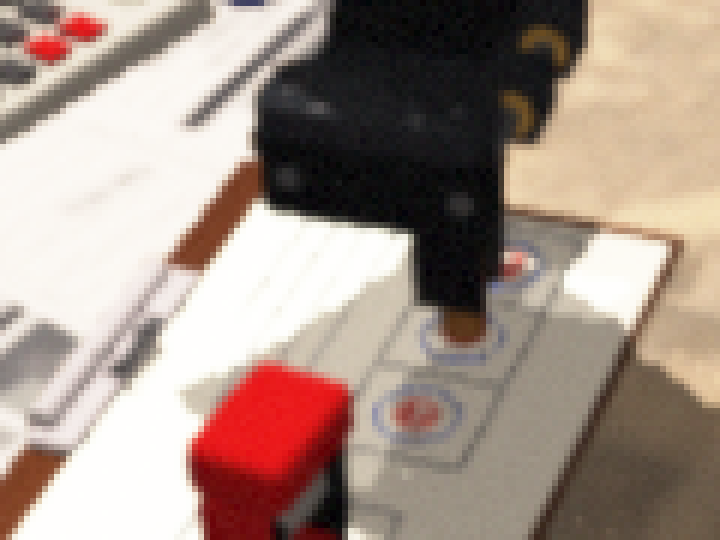

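The seal's face hovers 2 mm above the circle, bottom edge at crop (463,347), well inside the ring centred at (463,335).

Call:
pendant([
  [[0, 0.024, 0.04, 0, 0], [0, 0, 0, 0, 0], [0, 0, 0, 0, 0]],
])

```text
time: 12.08
tcp_pos: [0.5245, -0.0367, 0.2125]
tool_rot: [0.991, 0.136, -0.0, 0.0]
force: [0.4, -0.2, -0.4]
grip_width: 0.0146
grasp_force: 30.0
```

Call:
pendant([
  [[0, 0, 0.02, 0, 0], [0, 0, 0, 0, 0], [0, 0, 0, 0, 0]],
])

```text
time: 12.45
tcp_pos: [0.5245, -0.0367, 0.212]
tool_rot: [0.991, 0.136, 0.0, 0.0]
force: [-0.2, 0.4, -0.6]
grip_width: 0.0151
grasp_force: 30.0
```

Call:
pendant([
  [[0, 0, 0.016, 0, 0], [0, 0, 0, 0, 0], [0, 0, 0, 0, 0]],
])

```text
time: 12.82
tcp_pos: [0.5245, -0.0367, 0.2116]
tool_rot: [0.991, 0.136, 0.0, 0.0]
force: [0.1, 0.2, -1.5]
grip_width: 0.0147
grasp_force: 30.0
```

Converted, 0.0003 m is 0.012.

Call:
pendant([
  [[0, 0, 0.012, 0, 0], [0, 0, 0, 0, 0], [0, 0, 0, 0, 0]],
])

```text
time: 13.2
tcp_pos: [0.5245, -0.0367, 0.2115]
tool_rot: [0.991, 0.136, 0.0, 0.0]
force: [-0.7, -0.0, 5.1]
grip_width: 0.0146
grasp_force: 30.0
```

Call:
pendant([
  [[0, 0, 0.008, 0, 0], [0, 0, 0, 0, 0], [0, 0, 0, 0, 0]],
])

```text
time: 13.58
tcp_pos: [0.5245, -0.0367, 0.2115]
tool_rot: [0.991, 0.136, 0.0, 0.0]
force: [-2.0, 0.7, 7.7]
grip_width: 0.015
grasp_force: 30.0
```

Converted, -0.00015 m is -0.006.

Call:
pendant([
  [[0, 0, -0.006, 0, 0], [0, 0, 0, 0, 0], [0, 0, 0, 0, 0]],
])

```text
time: 13.95
tcp_pos: [0.5245, -0.0367, 0.2115]
tool_rot: [0.991, 0.136, 0.0, 0.0]
force: [-1.6, 1.3, 6.5]
grip_width: 0.0145
grasp_force: 30.0
```

Call:
pendant([
  [[0, 0, 0, 0, 0]],
])

```text
time: 14.08
tcp_pos: [0.5245, -0.0367, 0.2115]
tool_rot: [0.991, 0.136, 0.0, 0.0]
force: [-1.8, 0.7, 5.9]
grip_width: 0.0145
grasp_force: 30.0
```

Call:
pendant([
  [[0, 0, 0, 0, 0]],
])

```text
time: 14.2
tcp_pos: [0.5245, -0.0366, 0.2115]
tool_rot: [0.991, 0.136, 0.0, 0.0]
force: [-1.2, -0.4, 5.2]
grip_width: 0.0146
grasp_force: 30.0
```

Call:
pendant([
  [[0, 0, 0, 0, 0]],
], only="force")

```text
force: [-1.3, 0.4, 6.4]
grasp_force: 30.0
```

```bash
python3 - <<'E'
from h import *
f=[]
for i in range(4):
    T=cap("top");f.append(manip.get_state()["force"])
print(np.mean(f,0));S=cap("side")
a=S["image"][220:310,220:340];b=T["image"][175:265,230:350]
cv2.imwrite("pics/e.png",cv2.resize(np.hstack([a,b]),None,fx=3.3,fy=4,interpolation=0)[:,:,::-1])
E
```

```text
[-0.99730773  0.39877898  5.626082  ]
```

View pics/e.png

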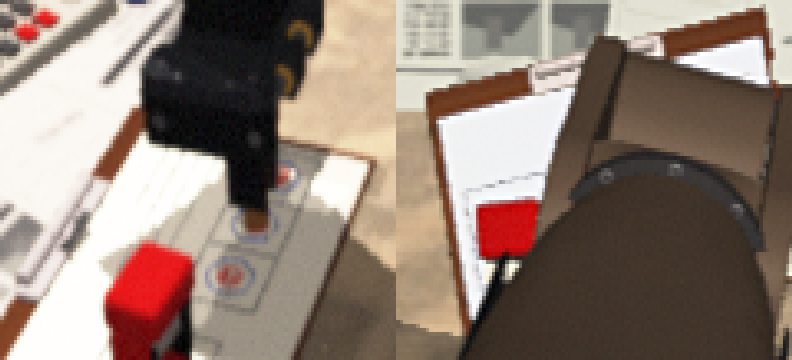

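The seal stands upright inside the ring, at side crop (255,225). The force averages 5.6 N, so it is holding near 5 N, and the stamp is still in place.

```bash
python3 -c "
from cell import manip
print(manip.close_job())"
```

```text
the job is handed in; nothing more can be done
None
```

I pressed the date stamp to its stop and it sprang back up in place; the brown seal is still held upright inside the empty (middle) circle, pressing with about 5.6 N, and the job is handed in (no verdict was returned).

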